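# Load the centrifuge rotor in balance

## Task

Load the centrifuge rotor on the bench: stand the four lidded sample pots in its four buckets, one in each and down on the bucket's floor, so that the rotor is balanced, with the two wide pots directly opposite each other and the two narrow pots directly opposite each other. Keep the pots upright all the way, and leave the amber bottle and the open beaker where they stand.

Things in the scene. Friction and masses are not known exactly. Their poses are not given: they have to be found in the camera images.
- wide_1: wide, short screw-cap sample pot, milky plastic with a white lid; one of two alike, which may trade places. 64 mm tall: body 42 mm in diameter, the top 14 mm is the lid, 46 mm in diameter (good to grip). About 0.06 to 0.13 kg. Stands upright on the bench at the start. Origin: centre of its underside, z up along its axis.
- wide_2: wide, short screw-cap sample pot, milky plastic with a white lid; one of two alike, which may trade places. 64 mm tall: body 42 mm in diameter, the top 14 mm is the lid, 46 mm in diameter (good to grip). About 0.06 to 0.13 kg. Stands upright on the bench at the start. Origin: centre of its underside, z up along its axis.
- narrow_1: narrow, tall screw-cap sample pot, milky plastic with a white lid; one of two alike, which may trade places. 86 mm tall: body 30 mm in diameter, the top 14 mm is the lid, 34 mm in diameter (good to grip). About 0.05 to 0.1 kg. Stands upright on the bench at the start. Origin: centre of its underside, z up along its axis.
- narrow_2: narrow, tall screw-cap sample pot, milky plastic with a white lid; one of two alike, which may trade places. 86 mm tall: body 30 mm in diameter, the top 14 mm is the lid, 34 mm in diameter (good to grip). About 0.05 to 0.1 kg. Stands upright on the bench at the start. Origin: centre of its underside, z up along its axis.
- bucket_a: open round aluminium rotor bucket, fixed, empty: outside 66 mm across, inside 58, 34 tall, flat inner floor 6 mm above its underside. Faces bucket_c straight across the hub; axes 78 mm from the hub's, a quarter turn apart (110 mm). Rotor hub (38 mm tall, 52 across) and steel arms between buckets (28 tall) are fixed. Origin: centre of underside, on the bench; z up.
- bucket_b: open round aluminium rotor bucket, fixed, empty: outside 66 mm across, inside 58, 34 tall, flat inner floor 6 mm above its underside. Faces bucket_d straight across the hub; axes 78 mm from the hub's, a quarter turn apart (110 mm). Rotor hub (38 mm tall, 52 across) and steel arms between buckets (28 tall) are fixed. Origin: centre of underside, on the bench; z up.
- bucket_c: open round aluminium rotor bucket, fixed, empty: outside 66 mm across, inside 58, 34 tall, flat inner floor 6 mm above its underside. Faces bucket_a straight across the hub; axes 78 mm from the hub's, a quarter turn apart (110 mm). Rotor hub (38 mm tall, 52 across) and steel arms between buckets (28 tall) are fixed. Origin: centre of underside, on the bench; z up.
- bucket_d: open round aluminium rotor bucket, fixed, empty: outside 66 mm across, inside 58, 34 tall, flat inner floor 6 mm above its underside. Faces bucket_b straight across the hub; axes 78 mm from the hub's, a quarter turn apart (110 mm). Rotor hub (38 mm tall, 52 across) and steel arms between buckets (28 tall) are fixed. Origin: centre of underside, on the bench; z up.
- bottle: square amber reagent bottle, 46 x 46 mm, 100 mm tall, with a black cap; does not belong in the rotor, leave it alone. Loose, 0.22 kg. Origin: centre of its underside.
- beaker: open milky plastic beaker without a lid, 58 mm across the rim, 65 mm tall; does not belong in the rotor, leave it alone. Loose, 0.09 kg. Origin: centre of its underside.
Not all that is in view belongs to the job. Leave any turquoise look-alike of the narrow_2 alone.

How it is judged (in metres and radians):
At the end, for the whole second after the job is handed in: Each pot stands in its own bucket: underside within 4 mm of the bucket floor's height, axis within 16.5 mm of the bucket's (anywhere inside), upright within 0.12 rad, released and at rest; the wide pots in opposite buckets (over 133 mm apart), the narrow pots in the other two (((horizontal distance between wide_1 and bucket_a below 0.0165 m and z of wide_1 in the frame of bucket_a between 0.002 and 0.01 m) or (horizontal distance between wide_1 and bucket_b below 0.0165 m and z of wide_1 in the frame of bucket_b between 0.002 and 0.01 m) or (horizontal distance between wide_1 and bucket_c below 0.0165 m and z of wide_1 in the frame of bucket_c between 0.002 and 0.01 m) or (horizontal distance between wide_1 and bucket_d below 0.0165 m and z of wide_1 in the frame of bucket_d between 0.002 and 0.01 m)) and ((horizontal distance between wide_2 and bucket_a below 0.0165 m and z of wide_2 in the frame of bucket_a between 0.002 and 0.01 m) or (horizontal distance between wide_2 and bucket_b below 0.0165 m and z of wide_2 in the frame of bucket_b between 0.002 and 0.01 m) or (horizontal distance between wide_2 and bucket_c below 0.0165 m and z of wide_2 in the frame of bucket_c between 0.002 and 0.01 m) or (horizontal distance between wide_2 and bucket_d below 0.0165 m and z of wide_2 in the frame of bucket_d between 0.002 and 0.01 m)) and ((horizontal distance between narrow_1 and bucket_a below 0.0165 m and z of narrow_1 in the frame of bucket_a between 0.002 and 0.01 m) or (horizontal distance between narrow_1 and bucket_b below 0.0165 m and z of narrow_1 in the frame of bucket_b between 0.002 and 0.01 m) or (horizontal distance between narrow_1 and bucket_c below 0.0165 m and z of narrow_1 in the frame of bucket_c between 0.002 and 0.01 m) or (horizontal distance between narrow_1 and bucket_d below 0.0165 m and z of narrow_1 in the frame of bucket_d between 0.002 and 0.01 m)) and ((horizontal distance between narrow_2 and bucket_a below 0.0165 m and z of narrow_2 in the frame of bucket_a between 0.002 and 0.01 m) or (horizontal distance between narrow_2 and bucket_b below 0.0165 m and z of narrow_2 in the frame of bucket_b between 0.002 and 0.01 m) or (horizontal distance between narrow_2 and bucket_c below 0.0165 m and z of narrow_2 in the frame of bucket_c between 0.002 and 0.01 m) or (horizontal distance between narrow_2 and bucket_d below 0.0165 m and z of narrow_2 in the frame of bucket_d between 0.002 and 0.01 m)) and horizontal distance between wide_1 and wide_2 above 0.133 m and angle between each of wide_1, wide_2, narrow_1, narrow_2's own z axis and vertical below 0.12 rad and linear speed of each of wide_1, wide_2, narrow_1, narrow_2 below 0.02 m/s and contact force between each of wide_1, wide_2, narrow_1, narrow_2 and the fingers below 0.05 N); the robot touches nothing.
It fails at once if a sample pot is tipped (more than 0.6 rad from upright) (angle between any of wide_1, wide_2, narrow_1, narrow_2's own z axis and vertical above 0.6 rad).
It fails at once if the amber bottle or the beaker is moved by more than 25 mm or tipped (distance of any of bottle, beaker from where it was at the start of the episode above 0.025 m or angle between any of bottle, beaker's own z axis and vertical above 0.4 rad).
It also fails if it takes over 102 s, if anything falls off the work surface, if the arm or the gripper's body presses on something with over 40 N, if the wrist force passes 120 N, or if a joint passes its speed limit or range.

## Robot

A 6-joint arm with a two-finger parallel gripper is mounted at the origin on the work surface. World frame = base frame: x ahead of the robot, y to its left, z up, the work surface at z = 0. Lengths are in m, angles in degrees, forces in N, time in s.
With the tool pointing down it reaches from about 0.4 to 0.825 m from the base axis. Payload 7 kg.
Tool frame: the origin (TCP) lies on the centre line of the jaws, within the pads' length; the fingertips stand 19 mm ahead of it and the grasp point (between the pads) is the TCP (r.tip_extent is the distance from the TCP to the fingertips, in m); z points along the fingers, y is the line along which they close (so a half turn about z gives the same grasp; the last joint's range is limited). The gripper opens to 88 mm and grips with 3 to 60 N. Pads are 19 mm wide; open, the fingers measure 130 mm over their backs; the gripper's body (78 mm by 193 mm) begins 47 mm behind the grasp point.
Start: joints at [-51.847, 20.546, 0.682, 0, -70.136, -16.507], TCP at [0.249, -0.627, 0.246] pointing down, gripper open.
Joint ranges: [-176.03, 176.03], [-82.01, 121.73], [-58.28, 71.71], [-173.87, 95.51], [-174.79, -0.11], [-173.66, 173.66]. Speed limits (degrees/s): [136.94, 136.94, 172.46, 180, 180, 180].

## Interface

Orientations are given as [roll, pitch, yaw] about the fixed x, y, z axes, in that order (R = Rz(yaw) Ry(pitch) Rx(roll)).
In Python, from plant import r gives the robot as it stands. The module is installed in compiled form; this text tells all that it offers.
- The arm moves only by the tool jog_arm, never from a script. Its argument "deltas" is a list that holds one entry, the list of rows, each a list of 5 numbers: the opening, from -1 (shut) to 1 (fully open), then the shift along the world's x, y, z in cm, then the turn about the world's z in rad. In form: [[[claw, dx, dy, dz, turn], ...]]. A call has 1 to 8 rows; each row shifts and turns the commanded pose from where the row before left it; what a row does not reach is not made up. A row lasts 1/8 s, in which the tool goes at most 62.5 mm and 10.7 degrees, less where a joint would pass 70% of its speed; a pose out of reach is approached as far as the arm can. A call with a gripper value outside its range is refused whole. The fingers move at their own pace and stop on an object; "force" is the grip in N (left out, the last holds). Time passes only in rows, so rows that do not move let the fingers close. It gives the time, the measured TCP pose, the force, the opening and the grip force at its end, in the units of the state.
- r.get_state(): the state, without advancing time (a new reading comes with each control period).
- r.capture(name): name is "side" or "top" or "wrist"; returns the picture (480x640x3 uint8, blue, green, red); there is no depth.
- r.camera_info(name): a dict with "fx", "fy", "cx", "cy" (pixels), "k1" (the pictures are not rectified: a ray, as slopes to the right and down, at radius r is drawn at 1 + k1 r^2 times it, then the intrinsics apply), "view" (4x4, takes a point from world to camera coordinates). Camera axes: x right, y up, looking along -z (the intrinsics and any distortion apply to the point x, -y, -z); pixel columns grow to the right and rows downward; lengths in m; the calibration is good to about 2 mm. A picture is of the moment at which its call begins: read the wrist's pose just before it. camera_info takes no time and is no camera call; for the wrist camera it gives the pose at the moment of the call.
- r.close_job(): hands the job in; it is judged then, once.
The state is a dict: "time_s": time; "joints": joint angles; "qd": joint speeds; "joint_torque": joint torques, N m; "tcp_pos": TCP position; "eef_rot": TCP orientation; "contact_force": force on the tool from outside, world axes, zero at the start; "moment": the same for the moment, N m; "gripper_width": finger opening in m; "gripper_force": force on a finger pad.
Only numpy, scipy, OpenCV 4.12 (cv2) and the standard library are available. Lean on these libraries where they do the work, as an engineer would, in place of code of your own. Each camera call takes 0.05 s, during which the arm holds its last target. There are 200 camera calls.

## Working session

There is one attempt and no reset: what is moved stays moved. The work goes in short steps, Python scripts to look and compute and a tool call to move; the robot and the scene stay as the last step left them, time stands still between calls to the robot, and variables do not carry over. Pictures are saved under pics/ and viewed, at most 14 in all, crops included, and the job is handed in when it is done.

Besides the shell and the picture viewer there is one more tool, called as a command line: name --argument value ..., lists and objects as JSON in quotes. jog_arm: Moves the arm, as the interface text tells. Its arguments: {"type":"object","properties":{"deltas":{"type":"array"},"force":{"type":"number"}},"required":["deltas"]}

```bash
mkdir -p pics
python3 - <<'E'
from plant import r
import cv2,numpy as np
print(r.get_state()); 
for n in("top","side"):
    im=r.capture(n); cv2.imwrite(f"pics/{n}0.png",im); c=r.camera_info(n); print(n,c)
E
```

```text
{'time_s': 0.0, 'joints': array([-5.18482566e+01,  2.05921337e+01,  6.35003163e-01, -2.03983610e-02,
       -7.01341150e+01, -1.65050233e+01]), 'qd': array([ 0.06496473, -0.09426942, -0.00271533,  0.10847549,  0.08931578,
        0.00281797]), 'joint_torque': array([ 1.71690886e-04, -5.82726896e+01,  2.93071944e+01,  6.99730530e+00,
        7.13380767e-03, -1.41948622e-04]), 'tcp_pos': array([ 0.2487982 , -0.62700345,  0.24462322]), 'eef_rot': array([ 1.79907066e+02, -7.53977795e-03, -1.58360221e+02]), 'contact_force': array([-0.57891797,  0.37224861, -0.21764168]), 'moment': array([-0.01085177,  0.005579  , -0.03432345]), 'gripper_force': 0.0, 'gripper_width': 0.08744472315537133}
top {'fx': 513.7980457748524, 'fy': 513.7980457748524, 'cx': 320.0990737825648, 'cy': 239.99205442337708, 'k1': -0.12767105980234322, 'view': array([[-0.01855648, -0.99921968, -0.03486667,  0.02776634],
       [ 0.99378305, -0.02226193,  0.10908551, -0.52746098],
       [-0.10977659, -0.03262566,  0.99342069, -1.03992168],
       [ 0.        ,  0.        ,  0.        ,  1.        ]])}
side {'fx': 624.1903407480481, 'fy': 624.1903407480481, 'cx': 330.2598353157883, 'cy': 234.78071139596037, 'k1': -0.11473589983699374, 'view': array([[-0.83669311, -0.5474829 , -0.0143913 ,  0.42444019],
       [ 0.28841254, -0.46280174,  0.83823192, -0.18390766],
       [-0.46557796,  0.69719224,  0.54512396, -0.96232357],
       [ 0.        ,  0.        ,  0.        ,  1.        ]])}
```

View pics/top0.png

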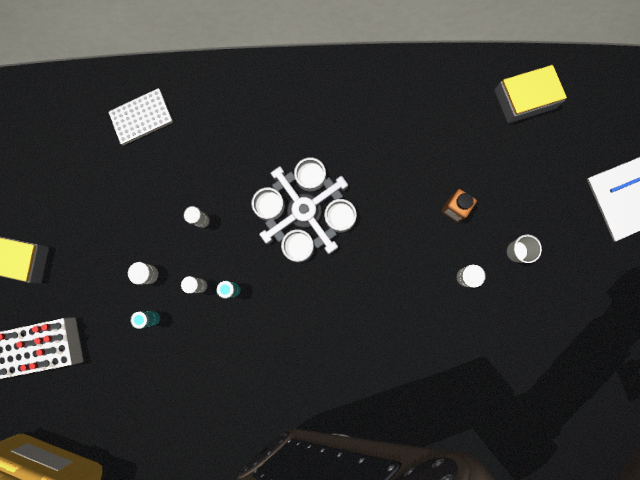

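View pics/side0.png

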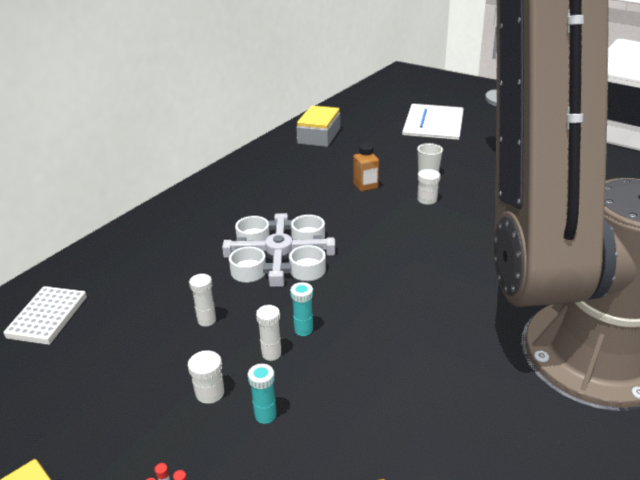

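Top view: the rotor hub is at about (304,209), with buckets at (310,173), (341,215), (298,245) and (268,204). The narrow pots are at (193,215) and (190,285), the wide pots at (140,273) and (472,276), and the turquoise look-alikes at (228,289) and (139,320). The bottle is at (460,203) and the beaker at (524,249). In the side view the wide pots are at (207,377) and (428,187), the narrow pots at (203,300) and (269,332), and the rotor hub at (279,243).

Run:
```python
import cv2,numpy as np
t=cv2.imread("pics/top0.png"); s=cv2.imread("pics/side0.png")
def crop(im,c,h,w=200): 
    x,y=c; return cv2.resize(im[y-h:y+h,x-h:x+h],(w,w),interpolation=cv2.INTER_NEAREST)
tc=[(193,218),(190,285),(142,273),(472,276)]; sc=[(203,300),(269,332),(207,377),(428,187)]
m=np.vstack([np.hstack([crop(t,c,20) for c in tc]),np.hstack([crop(s,c,32) for c in sc]),np.hstack([crop(t,(304,209),60),crop(s,(279,245),60),crop(t,(304,209),60),crop(s,(279,245),60)])])
cv2.imwrite("pics/crops.png",m)
for im,cs,h in((t,tc,20),(s,sc,32)):
    g=im.min(axis=2)
    for x,y in cs:
        a=g[y-h:y+h,x-h:x+h]; print([np.percentile(a,p) for p in(50,80,90,95,99)])
        for T in (100,160,200,225,240):
            n,l,st,ce=cv2.connectedComponentsWithStats((a>T).astype(np.uint8))
            if n>1:
                k=1+np.argmax(st[1:,4]); print(T,st[k]+[x-h,y-h,0,0,0],ce[k]+[x-h,y-h])
```

```text
[np.float64(32.0), np.float64(85.0), np.float64(245.10000000000014), np.float64(248.0), np.float64(249.0)]
100 [184 206  17  18 237] [191.75949367 214.37552743]
160 [184 207  16  16 211] [191.63981043 214.41232227]
200 [184 207  16  16 204] [191.57352941 214.51960784]
225 [184 207  16  16 191] [191.53403141 214.46596859]
240 [184 207  15  15 170] [191.38823529 214.25882353]
[np.float64(32.0), np.float64(80.0), np.float64(247.0), np.float64(248.0), np.float64(248.01)]
100 [181 276  17  18 240] [189.11666667 284.37916667]
160 [181 276  17  17 218] [188.91284404 284.44495413]
200 [181 276  17  17 212] [188.76886792 284.41509434]
225 [181 277  16  16 199] [188.79899497 284.45226131]
240 [181 277  16  16 187] [188.4171123  284.47058824]
[np.float64(32.0), np.float64(237.20000000000005), np.float64(248.0), np.float64(248.0), np.float64(248.0)]
100 [127 262  26  22 403] [138.49131514 272.60794045]
160 [128 262  21  22 369] [138.01355014 272.68563686]
200 [128 262  21  22 357] [137.94677871 272.74509804]
225 [128 262  20  22 341] [137.83577713 272.73900293]
240 [129 262  19  21 313] [137.916
[... 1169 characters left out ...]
at64(255.0), np.float64(255.0), np.float64(255.0)]
100 [ 187  350   37   54 1549] [206.2879277  375.64170433]
160 [ 188  350   34   53 1288] [204.79192547 374.54503106]
200 [188 351  33  27 623] [203.7929374  362.54093098]
225 [188 351  33  23 572] [203.8513986  362.05769231]
240 [189 351  31  23 557] [203.93716338 361.98563734]
[np.float64(56.0), np.float64(165.0), np.float64(187.0), np.float64(204.0), np.float64(255.0)]
100 [ 417  155   25   50 1032] [428.08236434 178.0755814 ]
160 [418 155  22  49 857] [427.98016336 177.85997666]
200 [418 169  22  15 216] [428.42592593 174.64351852]
225 [419 169  20  11 175] [428.51428571 173.97142857]
240 [419 170  20   9 153] [428.56862745 173.94771242]
```

View pics/crops.png

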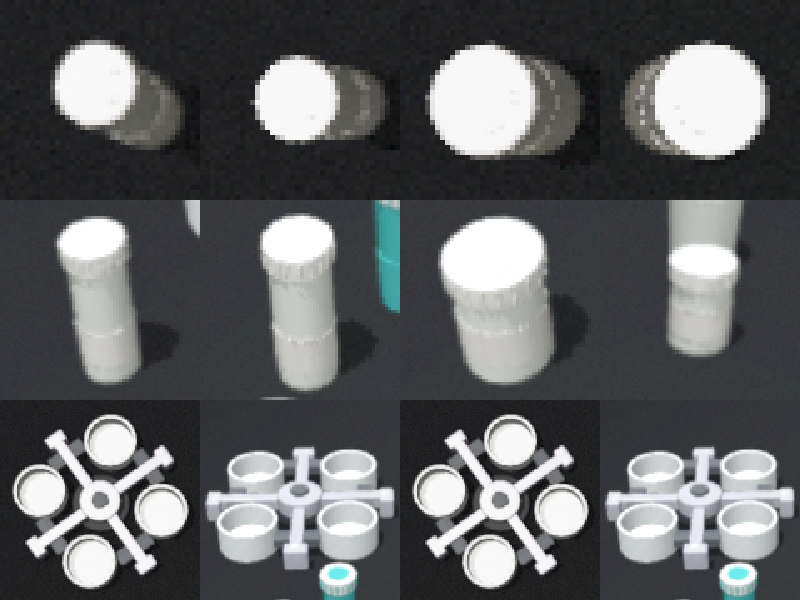

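Zoomed crops: in the side view the lid tops and rotor rims are clear. The lids separate well at a threshold of 225, and each bucket rim shows as a circle in the top view. Next I triangulate.

```bash
cat > h.py <<'E'
import numpy as np,cv2
def cam(c):
    K=np.array([[c["fx"],0,c["cx"]],[0,c["fy"],c["cy"]],[0,0,1]]);V=np.array(c["view"]);return K,np.array([c["k1"],0,0,0,0.]),V[:3,:3],V[:3,3]
def ray(c,uv):
    K,d,R,t=cam(c); n=cv2.undistortPoints(np.array([[uv]],float),K,d)[0,0]
    D=R.T@np.array([n[0],-n[1],-1]); return -R.T@t,D/np.linalg.norm(D)
def plane(c,uv,z):
    o,d=ray(c,uv); return o+d*(z-o[2])/d[2]
def tri(c1,u1,c2,u2):
    o,d=ray(c1,u1);p,e=ray(c2,u2)
    k=np.linalg.lstsq(np.stack([d,-e],1),p-o,rcond=None)[0]
    a,b=o+k[0]*d,p+k[1]*e; return (a+b)/2,np.linalg.norm(a-b)
def proj(c,P):
    K,d,R,t=cam(c); q=R@P+t; q=q*[1,-1,-1]
    return cv2.projectPoints(q.reshape(1,1,3),np.zeros(3),np.zeros(3),K,d)[0].ravel()
E
python3 - <<'E'
from h import *; from plant import r
T,S=r.camera_info("top"),r.camera_info("side"); np.set_printoptions(precision=4,suppress=True)
for n,a,b in(("nA",(191.53,214.47),(199.7,280.)),("nB",(188.8,284.45),(267.4,312.2)),("wA",(137.84,272.74),(203.85,362.06)),("wB",(473.16,275.53),(428.5,173.97))):
    P,e=tri(T,a,S,b); print(n,P,e,plane(T,a,.086 if n[0]=='n' else .064),plane(S,b,.086 if n[0]=='n' else .064))
t=cv2.imread("pics/top0.png"); x0,y0=234,139
g=cv2.cvtColor(t,cv2.COLOR_BGR2GRAY)[y0:y0+140,x0:x0+140]; g=cv2.resize(g,None,fx=4,fy=4,interpolation=cv2.INTER_CUBIC)
c=cv2.HoughCircles(g,cv2.HOUGH_GRADIENT_ALT,1.5,60,param1=200,param2=.6,minRadius=40,maxRadius=90)
print(c if c is None else [(x/4+x0-.375,y/4+y0-.375,q/4) for x,y,q in c[0]])
for n,im,cr in(("bt",t,(304,209,60)),("bs",cv2.imread("pics/side0.png"),(279,250,60))):
    x,y,h=cr; cv2.imwrite(f"pics/{n}.png",cv2.resize(im[y-h:y+h,x-h:x+h],(600,600),interpolation=cv2.INTER_CUBIC))
a=np.hstack([cv2.resize(cv2.imread(f"pics/{n}.png"),(400,400)) for n in("bt","bs")]);cv2.imwrite("pics/b.png",a)
E
```

```text
nA [0.5786 0.2731 0.0849] 0.002073083322345303 [0.5792 0.2734 0.086 ] [0.5763 0.2738 0.086 ]
nB [0.4376 0.2775 0.0848] 0.0025310837588274917 [0.4386 0.2779 0.086 ] [0.4354 0.2781 0.086 ]
wA [0.4637 0.3923 0.0629] 0.002456760315790982 [0.4647 0.3926 0.064 ] [0.4616 0.3926 0.064 ]
wB [ 0.4448 -0.2903  0.0622] 0.0021331449081005895 [ 0.4457 -0.2893  0.064 ] [ 0.4425 -0.2876  0.064 ]
[(np.float32(311.25), np.float32(173.5), np.float32(14.729468)), (np.float32(339.75), np.float32(215.125), np.float32(16.007547)), (np.float32(267.0), np.float32(202.75), np.float32(15.646466)), (np.float32(339.75), np.float32(215.125), np.float32(13.375918)), (np.float32(296.625), np.float32(243.625), np.float32(12.176485)), (np.float32(296.625), np.float32(243.625), np.float32(17.207449)), (np.float32(302.625), np.float32(209.125), np.float32(12.097467)), (np.float32(267.0), np.float32(202.75), np.float32(13.22855)), (np.float32(296.625), np.float32(243.625), np.float32(15.028333)), (np.float32(311.25), np.float32(173.5), np.float32(11.748861))]
```

View pics/b.png

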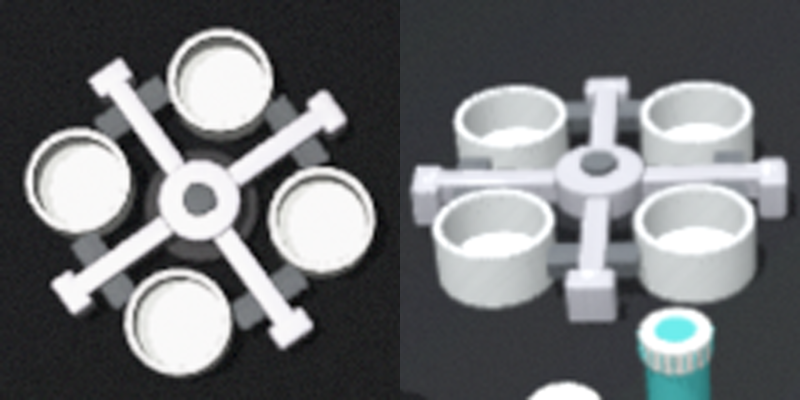

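The rim centres are clear in both crops. Top: (309.7,172.7), (267,203.3), (297,245.3), (340,214.4). Side: (252,226.3), (246.9,257.2), (307.2,256.3), (307.5,225).

Run:
```python
from h import *; from plant import r
T,S=r.camera_info("top"),r.camera_info("side"); np.set_printoptions(precision=4,suppress=True)
B=[]
for n,a,b in(("P1",(309.65,172.65),(251.95,226.25)),("P2",(267.05,203.25),(246.85,257.15)),("P3",(297.05,245.25),(307.15,256.25)),("P4",(339.95,214.35),(307.45,225.05))):
    P,e=tri(T,a,S,b); B.append(P); print(n,P,e,plane(T,a,.034))
B=np.array(B); h=B.mean(0); print("hub",h, np.linalg.norm(B-h,axis=1),np.degrees(np.arctan2(*(B-h)[:,1::-1].T)))
for n,a in(("teal1",(228,289)),("teal2",(139,320)),("bott",(464,202)),("beak",(527,249))): print(n,plane(T,a,.08))
```

```text
P1 [0.6707 0.0356 0.0288] 0.0030663093282783465 [0.6707 0.0362 0.034 ]
P2 [0.6072 0.1267 0.0317] 0.0016708836873515855 [0.6075 0.1268 0.034 ]
P3 [0.5167 0.0644 0.0305] 0.002658138580572544 [0.5175 0.0648 0.034 ]
P4 [ 0.5797 -0.0263  0.0286] 0.0029832527137162884 [ 0.5802 -0.0255  0.034 ]
hub [0.5936 0.0501 0.0299] [0.0784 0.0778 0.0782 0.0777] [ -10.6307   79.9021  169.4525 -100.2729]
teal1 [0.4286 0.1999 0.08  ]
teal2 [0.3686 0.3828 0.08  ]
bott [ 0.5923 -0.2741  0.08  ]
beak [ 0.495  -0.3969  0.08  ]
```

Four rim centres sit 77.7–78.4 mm from the hub and a quarter turn apart, which matches the text. Lid heights are 85, 85, 63 and 62 mm, also a match. I'll use a closing line of about 45°, which clears every neighbour. Plan: wide pots into P4 and P2, narrow pots into P1 and P3.

jog_arm --deltas '[[[1,2.45,4.2,-0.5,0.18],[1,2.45,4.2,-0.5,0.18],[1,2.45,4.2,-0.5,0.18],[1,2.45,4.2,-0.5,0.18],[1,2.45,4.2,-0.5,0.18],[1,2.45,4.2,-0.5,0.18],[1,2.45,4.2,-0.5,0.18],[1,2.45,4.2,-0.5,0.18]]]' --force 20

```text
time_s: 1.1
tcp_pos: [0.4454, -0.2899, 0.2053]
eef_rot: [180.0, 0.0, -75.5]
contact_force: [0.8, -0.2, 0.3]
gripper_width: 0.0878
gripper_force: 0.0
```

jog_arm --deltas '[[[1,0,0.2,0,0.18],[1,0,0,0,0.18],[1,0,0,0,0.18],[1,0,0,0,0]]]'

```text
time_s: 1.6
tcp_pos: [0.4448, -0.2892, 0.2053]
eef_rot: [180.0, 0.0, -45.0]
contact_force: [0.5, 0.2, 0.6]
gripper_width: 0.0878
gripper_force: 0.0
```

Run:
```python
from h import *; from plant import r
c=r.camera_info("wrist"); im=r.capture("wrist"); np.set_printoptions(precision=4,suppress=True)
print("cam",ray(c,(320,240)))
p=proj(c,np.array([.445,-.2895,.064])); print(p)
cv2.imwrite("pics/w1.png",im)
g=(im.min(2)>215).astype(np.uint8); n,l,st,ce=cv2.connectedComponentsWithStats(g)
for k in range(1,n):
    if st[k,4]>300: print(st[k],ce[k],plane(c,ce[k],.064))
```

```text
cam (array([ 0.5029, -0.3473,  0.3445]), array([-0.2177,  0.2052, -0.9542]))
[316.9634 232.8657]
[ 340   35   79   84 4315] [378.9884  76.8058] [ 0.497  -0.4056  0.064 ]
[156  92  36  51 646] [177.7337 124.1594] [ 0.5808 -0.2756  0.064 ]
[ 290  198   58   60 2550] [318.6106 228.7863] [ 0.4465 -0.2929  0.064 ]
[ 16 279  49  17 458] [ 40.5175 287.5459] [ 0.5859 -0.0762  0.064 ]
```

View pics/w1.png

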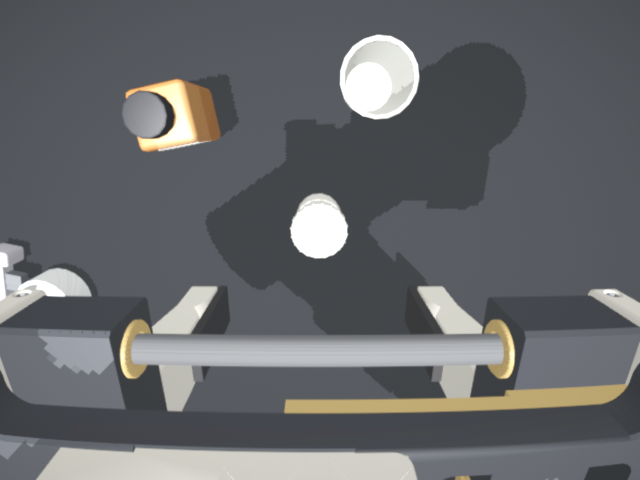

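Wrist view: the wide lid is at (318,229), between the open fingers and free of the bottle (175,118) and the beaker (379,78). It agrees with the fixed views to about 3 mm, so I descend and grip.

jog_arm --deltas '[[[1,0,-0.1,-4,0],[1,0,0,-4,0],[1,0,0,-4,0],[1,0,0,-2,0],[1,0,0,-0.9,0],[1,0,0,0,0],[0,0,0,0,0],[-0.3,0,0,0,0]]]' --force 20

```text
time_s: 2.65
tcp_pos: [0.4455, -0.2905, 0.0575]
eef_rot: [-179.9, -0.1, -44.9]
contact_force: [-0.2, -0.1, -0.6]
gripper_width: 0.0737
gripper_force: 0.0
```

jog_arm --deltas '[[[-0.5,0,0,0,0],[-0.5,0,0,0,0],[-0.5,0,0,0,0],[-0.5,0,0,0,0]]]'

```text
time_s: 3.15
tcp_pos: [0.445, -0.2904, 0.0567]
eef_rot: [180.0, -0.0, -44.9]
contact_force: [-0.2, 0.1, 0.7]
gripper_width: 0.0451
gripper_force: 20.0
```

jog_arm --deltas '[[[-0.5,0,0,1,0],[-0.5,0,0,3,0],[-0.5,0,0,4,0],[-0.5,0,0,2,0],[-0.5,2,4,0,0],[-0.5,2.2,4.2,0,0],[-0.5,2.2,4.2,0,0],[-0.5,2.2,4.2,0,0]]]'

```text
time_s: 4.15
tcp_pos: [0.5314, -0.123, 0.1572]
eef_rot: [-180.0, -0.0, -44.9]
contact_force: [0.8, -0.5, -1.6]
gripper_width: 0.0452
gripper_force: 20.0
```

jog_arm --deltas '[[[-0.5,2.2,4.2,0,0],[-0.5,1.7,3.6,0,0],[-0.5,1.2,2.1,0,0],[-0.5,0,0,0,0],[-0.5,0,0,0,0]]]'

```text
time_s: 4.78
tcp_pos: [0.5815, -0.0259, 0.1565]
eef_rot: [180.0, 0.0, -44.9]
contact_force: [-0.2, -0.8, -0.4]
gripper_width: 0.0453
gripper_force: 20.0
```

jog_arm --deltas '[[[-0.5,-0.15,0,-3,0],[-0.5,0,0,-3,0],[-0.5,0,0,-1.5,0],[-0.5,0,0,-1.0,0],[-0.5,0,0,-0.5,0],[-0.5,0,0,-0.2,0],[-0.5,0,0,0,0],[-0.5,0,0,0,0]]]'

```text
time_s: 5.78
tcp_pos: [0.5808, -0.0253, 0.0651]
eef_rot: [-180.0, -0.0, -44.9]
contact_force: [0.3, -0.1, -2.0]
gripper_width: 0.0457
gripper_force: 20.0
```

jog_arm --deltas '[[[-0.5,0,0,-0.2,0],[-0.5,0,0,0,0],[-0.5,0,0,0,0]]]'

```text
time_s: 6.15
tcp_pos: [0.5807, -0.0253, 0.0627]
eef_rot: [-180.0, -0.0, -44.9]
contact_force: [0.1, 0.5, 0.2]
gripper_width: 0.0456
gripper_force: 20.0
```

jog_arm --deltas '[[[-0.3,0,0,-0.05,0],[0,0,0,0,0],[0.3,0,0,0,0],[0.3,0,0,0,0],[0.3,0,0,2,0],[0.3,0,0,4,0],[0.3,0,0,4,0],[0.3,0,0,4,0]]]'

```text
time_s: 7.15
tcp_pos: [0.5802, -0.0254, 0.203]
eef_rot: [180.0, 0.0, -44.9]
contact_force: [0.7, 0.8, 0.2]
gripper_width: 0.0569
gripper_force: 0.0
```

jog_arm --deltas '[[[1,-1.2,4.2,0,0],[1,-1.5,5.2,0,0],[1,-1.5,5.4,0,0],[1,-1.5,5.4,0,0],[1,-1.5,5.4,0,0],[1,-1.5,5.4,0,0],[1,-1.5,5.4,0,0],[1,-1.5,5.4,0,0]]]'

```text
time_s: 8.15
tcp_pos: [0.4626, 0.3943, 0.2019]
eef_rot: [180.0, 0.0, -44.9]
contact_force: [0.8, -0.1, 0.3]
gripper_width: 0.0876
gripper_force: 0.0
```

Run:
```python
from h import *; from plant import r
T,S=r.camera_info("top"),r.camera_info("side")
for n in("top","side"): cv2.imwrite(f"pics/{n}1.png",r.capture(n))
t=cv2.imread("pics/top1.png"); s=cv2.imread("pics/side1.png")
f=lambda im,x,y:cv2.resize(im[y-60:y+60,x-60:x+60],(400,400),interpolation=cv2.INTER_CUBIC)
cv2.imwrite("pics/c1.png",np.hstack([f(t,304,209),f(s,279,240)]))
print(proj(T,np.array([.5807,-.0253,.07])),proj(S,np.array([.5807,-.0253,.07])))
```

```text
[339.89247731 211.25470375] [305.25258275 207.0067819 ]
```

View pics/c1.png

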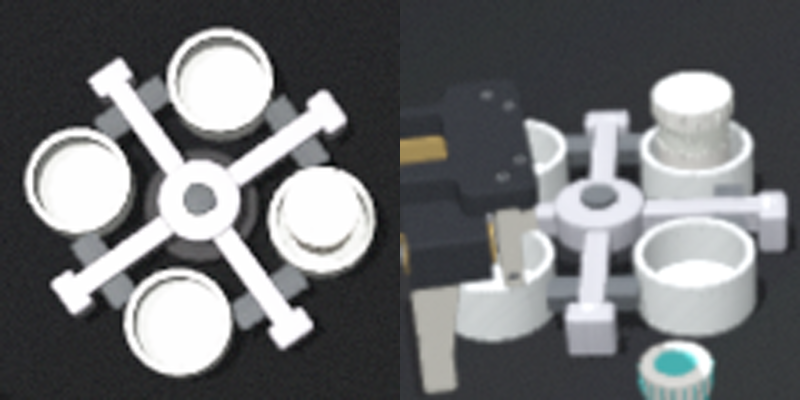

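The first wide pot stands centred in its bucket: lid at (319,220) in the top crop and (692,95) in the side crop. Next is the second wide pot.

jog_arm --deltas '[[[1,0.1,-0.2,-4,0],[1,0,0,-4,0],[1,0,0,-4,0],[1,0,0,-2,0],[1,0,0,-0.6,0],[1,0,0,0,0],[0,0,0,0,0],[-0.3,0,0,0,0]]]'

```text
time_s: 9.25
tcp_pos: [0.4648, 0.391, 0.0571]
eef_rot: [-179.9, 0.0, -44.9]
contact_force: [0.4, 0.1, 0.0]
gripper_width: 0.0732
gripper_force: 0.0
```

jog_arm --deltas '[[[-0.5,0,0,0,0],[-0.5,0,0,0,0],[-0.5,0,0,0,0],[-0.5,0,0,0,0]]]'

```text
time_s: 9.75
tcp_pos: [0.4645, 0.3907, 0.0562]
eef_rot: [-180.0, -0.0, -44.9]
contact_force: [-0.3, 0.5, 0.8]
gripper_width: 0.0455
gripper_force: 20.0
```

jog_arm --deltas '[[[-0.5,0,0,1,0],[-0.5,0,0,3,0],[-0.5,0,0,5,0],[-0.5,0,0,4,0],[-0.5,0,0,1.5,0],[-0.5,2,-4,0,0],[-0.5,2.4,-4.4,0,0],[-0.5,2.4,-4.4,0,0]]]'

```text
time_s: 10.75
tcp_pos: [0.5324, 0.2612, 0.2006]
eef_rot: [179.9, 0.0, -44.9]
contact_force: [1.0, 1.2, -0.9]
gripper_width: 0.0452
gripper_force: 20.0
```

jog_arm --deltas '[[[-0.5,2.4,-4.4,0,0],[-0.5,2.4,-4.4,0,0],[-0.5,1.7,-3.1,0,0],[-0.5,1,-1.7,0,0],[-0.5,0,0,0,0],[-0.5,0,0,-4,0],[-0.5,0,0,-4,0],[-0.5,0,0,0,0]]]'

```text
time_s: 11.75
tcp_pos: [0.6049, 0.1266, 0.1181]
eef_rot: [179.6, 0.1, -44.9]
contact_force: [0.5, 1.1, -0.1]
gripper_width: 0.0452
gripper_force: 20.0
```

jog_arm --deltas '[[[-0.5,0.2,0,-2.5,0],[-0.5,0,0,-1.5,0],[-0.5,0,0,-1,0],[-0.5,0,0,-0.3,0],[-0.5,0,0,-0.2,0],[-0.5,0,0,0,0],[-0.5,0,0,0,0]]]'

```text
time_s: 12.62
tcp_pos: [0.6097, 0.1267, 0.0665]
eef_rot: [-180.0, -0.0, -44.9]
contact_force: [-0.1, -0.8, -1.4]
gripper_width: 0.0452
gripper_force: 20.0
```

jog_arm --deltas '[[[-0.5,-0.2,0,-0.2,0],[-0.5,0,0,-0.2,0],[-0.5,0,0,0,0],[-0.5,0,0,0,0]]]'

```text
time_s: 13.12
tcp_pos: [0.6074, 0.1266, 0.0622]
eef_rot: [180.0, -0.0, -44.9]
contact_force: [-1.8, -0.4, 1.5]
gripper_width: 0.0455
gripper_force: 20.0
```

jog_arm --deltas '[[[-0.3,0,0,0,0],[0,0,0,0,0],[0.3,0,0,0,0],[0.3,0,0,0,0],[0.3,0,0,2,0],[0.3,0,0,4,0],[0.3,0,0,4,0],[0.3,0,0,4,0]]]'

```text
time_s: 14.12
tcp_pos: [0.6074, 0.1266, 0.2033]
eef_rot: [-180.0, 0.0, -44.9]
contact_force: [1.6, 0.7, 0.1]
gripper_width: 0.0571
gripper_force: 0.0
```

jog_arm --deltas '[[[0.5,-0.7,3.7,0,0],[0.5,-0.7,4,0,0],[0.5,-0.8,4,0,0],[0.5,-0.7,3,0,0],[0.5,0,0,0,0],[0.5,0,0,0,0]]]'

```text
time_s: 14.88
tcp_pos: [0.5783, 0.2735, 0.2018]
eef_rot: [180.0, 0.0, -44.9]
contact_force: [0.2, -0.1, -0.5]
gripper_width: 0.0655
gripper_force: 0.0
```

Run:
```python
from h import *; from plant import r
np.set_printoptions(precision=4,suppress=True)
for n in("top","side"): cv2.imwrite(f"pics/{n}2.png",r.capture(n))
t=cv2.imread("pics/top2.png"); s=cv2.imread("pics/side2.png"); 
f=lambda im,x,y:cv2.resize(im[y-60:y+60,x-60:x+60],(400,400),interpolation=cv2.INTER_CUBIC)
c=r.camera_info("wrist"); w=r.capture("wrist")
g=(w.min(2)>215).astype(np.uint8); n,l,st,ce=cv2.connectedComponentsWithStats(g)
for k in range(1,n):
    if st[k,4]>300: print(st[k],ce[k],plane(c,ce[k],.086))
cv2.imwrite("pics/c2.png",np.hstack([f(t,304,209),f(s,249,245)]))
```

```text
[ 380   33   78   70 2101] [416.6459  58.6625] [0.6224 0.136  0.086 ]
[524  66  56  79 438] [558.153  105.1461] [0.5309 0.0821 0.086 ]
[   0   72   80  155 5429] [ 34.9919 147.2798] [0.7759 0.3667 0.086 ]
[ 519   75   37   61 1473] [538.4766 106.664 ] [0.54   0.0935 0.086 ]
[300 242  39  21 367] [321.8692 254.109 ] [0.5696 0.2766 0.086 ]
```

View pics/c2.png

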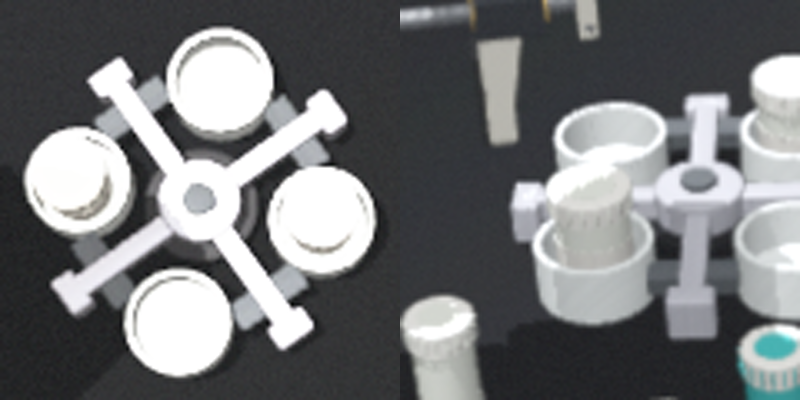

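Both wide pots are upright in opposite buckets: lids at (70,182) and (319,220) in the top crop. Next is narrow pot A.

jog_arm --deltas '[[[0.8,0,0,-4,0],[0.8,0,0,-4,0],[0.8,0,0,-2.5,0],[0.8,0,0,-1.5,0],[0.8,0,0,-0.3,0],[0.5,0,0,0,0],[0,0,0,0,0],[-0.3,0,0,0,0]]]'

```text
time_s: 16.02
tcp_pos: [0.5788, 0.2739, 0.0799]
eef_rot: [-179.9, -0.0, -44.9]
contact_force: [0.2, -0.3, 0.6]
gripper_width: 0.0547
gripper_force: 0.0
```

jog_arm --deltas '[[[-0.5,0,0,0,0],[-0.7,0,0,0,0],[-0.7,0,0,0,0],[-0.7,0,0,0,0],[-0.7,0,0,0,0]]]'

```text
time_s: 16.65
tcp_pos: [0.5785, 0.2736, 0.0792]
eef_rot: [-180.0, -0.0, -44.9]
contact_force: [-0.2, -0.7, 2.4]
gripper_width: 0.0334
gripper_force: 20.0
```

jog_arm --deltas '[[[-0.7,0,0,1,0],[-0.7,0,0,3,0],[-0.7,0,0,5,0],[-0.7,0,0,4,0],[-0.7,0.5,-1.5,0.5,0],[-0.7,1.5,-4,0,0],[-0.7,1.8,-4.5,0,0],[-0.7,1.8,-4.5,0,0]]]'

```text
time_s: 17.65
tcp_pos: [0.6343, 0.1269, 0.2134]
eef_rot: [179.9, 0.0, -44.9]
contact_force: [0.4, -1.0, -0.7]
gripper_width: 0.0333
gripper_force: 20.0
```

jog_arm --deltas '[[[-0.7,1.8,-4.5,0,0],[-0.7,1.2,-3.2,0,0],[-0.7,0.6,-1.5,0,0],[-0.7,0,0,0,0],[-0.7,0,0,0,0],[-0.7,0,0,-4,0],[-0.7,0,0,-4,0],[-0.7,0,0,0,0]]]'

```text
time_s: 18.65
tcp_pos: [0.668, 0.0372, 0.1309]
eef_rot: [179.7, 0.2, -44.9]
contact_force: [-0.7, -0.8, 0.2]
gripper_width: 0.0333
gripper_force: 20.0
```

jog_arm --deltas '[[[-0.7,0,-0.1,-2,0],[-0.7,0,0,-1.5,0],[-0.7,0,0,-0.5,0],[-0.7,0,0,-0.2,0],[-0.7,0,0,0,0],[-0.7,0,0,0,0]]]'

```text
time_s: 19.4
tcp_pos: [0.6708, 0.0357, 0.0927]
eef_rot: [-180.0, -0.0, -44.9]
contact_force: [0.4, -0.1, -0.5]
gripper_width: 0.0333
gripper_force: 20.0
```

jog_arm --deltas '[[[-0.7,0,0,-0.4,0],[-0.7,0,0,-0.2,0],[-0.7,0,0,-0.1,0],[-0.7,0,0,0,0],[-0.7,0,0,0,0]]]'

```text
time_s: 20.02
tcp_pos: [0.6704, 0.0355, 0.0852]
eef_rot: [180.0, -0.0, -44.9]
contact_force: [-1.7, -1.2, 2.4]
gripper_width: 0.0335
gripper_force: 20.0
```

jog_arm --deltas '[[[-0.5,0,0,0,0],[-0.2,0,0,0,0],[0.1,0,0,0,0],[0.1,0,0,0,0],[0.1,0,0,2,0],[0.1,0,0,4,0],[0.1,0,0,4,0],[0.1,0,0,2,0]]]'

```text
time_s: 21.02
tcp_pos: [0.6714, 0.0358, 0.2079]
eef_rot: [-179.8, -0.1, -44.9]
contact_force: [1.0, 0.5, 0.1]
gripper_width: 0.0484
gripper_force: 0.0
```

jog_arm --deltas '[[[0.5,-3,3,0,0],[0.5,-4,4.2,0,0],[0.5,-4,4.2,0,0],[0.5,-4,4.2,0,0],[0.5,-4,4.2,0,0],[0.5,-3.1,3.2,0,0],[0.5,-1.2,1.2,0,0],[0.5,0,0,0,0]]]'

```text
time_s: 22.02
tcp_pos: [0.437, 0.2784, 0.2053]
eef_rot: [-180.0, 0.0, -44.8]
contact_force: [0.2, 0.0, 0.2]
gripper_width: 0.0657
gripper_force: 0.0
```

jog_arm --deltas '[[[0.5,0,0,0,0]]]'

```text
time_s: 22.15
tcp_pos: [0.4379, 0.2772, 0.205]
eef_rot: [180.0, -0.0, -44.9]
contact_force: [-0.5, -0.0, -0.3]
gripper_width: 0.0657
gripper_force: 0.0
```

jog_arm --deltas '[[[0.5,0,0,-4,0],[0.5,0,0,-4,0],[0.5,0,0,-2.5,0],[0.5,0,0,-1.5,0],[0.5,0,0,-0.6,0],[0.5,0,0,0,0],[0,0,0,0,0],[-0.3,0,0,0,0]]]'

```text
time_s: 23.15
tcp_pos: [0.4377, 0.278, 0.0798]
eef_rot: [-179.9, 0.0, -44.9]
contact_force: [0.2, 0.4, -0.4]
gripper_width: 0.0512
gripper_force: 0.0
```

jog_arm --deltas '[[[-0.5,0,0,0,0],[-0.7,0,0,0,0],[-0.7,0,0,0,0],[-0.7,0,0,0,0],[-0.7,0,0,0,0]]]'

```text
time_s: 23.78
tcp_pos: [0.4376, 0.2778, 0.0793]
eef_rot: [-180.0, -0.0, -44.9]
contact_force: [-1.6, -0.5, 5.9]
gripper_width: 0.0333
gripper_force: 20.0
```

jog_arm --deltas '[[[-0.7,0,0,1,0],[-0.7,0,0,3,0],[-0.7,0,0,5,0],[-0.7,0,0,4,0],[-0.7,0,0,0.5,0],[-0.7,1.4,-3.8,0,0],[-0.7,1.6,-4.3,0,0],[-0.7,1.6,-4.3,0,0]]]'

```text
time_s: 24.78
tcp_pos: [0.4832, 0.1523, 0.2134]
eef_rot: [179.9, 0.0, -44.9]
contact_force: [0.4, 0.1, 0.6]
gripper_width: 0.0333
gripper_force: 20.0
```

jog_arm --deltas '[[[-0.7,1.6,-4.3,0,0],[-0.7,1.1,-3.1,0,0],[-0.7,0.6,-1.5,0,0],[-0.7,0,0,0,0],[-0.7,0,0,0,0],[-0.7,0,0,-4,0],[-0.7,0,0,-4,0],[-0.7,0,0,0,0]]]'

```text
time_s: 25.78
tcp_pos: [0.5143, 0.0647, 0.1317]
eef_rot: [179.7, 0.1, -44.9]
contact_force: [-0.0, -0.3, -0.2]
gripper_width: 0.0336
gripper_force: 20.0
```

jog_arm --deltas '[[[-0.7,0,0,-2,0],[-0.7,0,0,-1.5,0],[-0.7,0,0,-0.5,0],[-0.7,0,0,0,0],[-0.7,0,0,0,0]]]'

```text
time_s: 26.4
tcp_pos: [0.5169, 0.0648, 0.0948]
eef_rot: [-179.9, -0.0, -44.9]
contact_force: [-0.6, 0.3, -0.9]
gripper_width: 0.0331
gripper_force: 20.0
```

jog_arm --deltas '[[[-0.7,0,0,-0.5,0],[-0.7,0,0,-0.2,0],[-0.7,0,0,-0.2,0],[-0.7,0,0,0,0],[-0.7,0,0,0,0]]]'

```text
time_s: 27.02
tcp_pos: [0.5165, 0.0645, 0.0853]
eef_rot: [-180.0, -0.0, -44.9]
contact_force: [-1.0, -0.4, 3.8]
gripper_width: 0.0332
gripper_force: 20.0
```

Contact with the floor. I release, rise and move clear so I can check.

jog_arm --deltas '[[[-0.5,0,0,0,0],[-0.2,0,0,0,0],[0.1,0,0,0,0],[0.1,0,0,0,0],[0.1,0,0,2,0],[0.1,0,0,4,0],[0.1,0,0,4,0],[0.1,0,0,3,0]]]'

```text
time_s: 28.02
tcp_pos: [0.5167, 0.0648, 0.2168]
eef_rot: [-179.9, -0.0, -44.9]
contact_force: [0.7, 0.2, 0.1]
gripper_width: 0.0479
gripper_force: 0.0
```

jog_arm --deltas '[[[0.1,-1,-4,1,0],[0.1,-1,-5,1,0],[0.1,-1,-5,1,0],[0.1,-1,-5,0,0],[0.1,0,-3,0,0],[0.1,0,0,0,0],[0.1,0,0,0,0]]]'

```text
time_s: 28.9
tcp_pos: [0.4763, -0.1552, 0.2448]
eef_rot: [180.0, 0.0, -44.9]
contact_force: [-0.6, -0.2, 1.5]
gripper_width: 0.0479
gripper_force: 0.0
```

Run:
```python
from h import *; from plant import r
np.set_printoptions(precision=4,suppress=True)
for n in("top","side"): cv2.imwrite(f"pics/{n}3.png",r.capture(n))
t=cv2.imread("pics/top3.png"); s=cv2.imread("pics/side3.png"); 
f=lambda im,x,y:cv2.resize(im[y-60:y+60,x-60:x+60],(400,400),interpolation=cv2.INTER_CUBIC)
cv2.imwrite("pics/c3.png",np.vstack([np.hstack([f(t,304,209),f(s,279,240)]),cv2.resize(t,(800,600))[150:350]]))
S=r.camera_info("side")
for P in((.6704,.0355,.092),(.6074,.1266,.07),(.5165,.0645,.092),(.5807,-.0253,.07)):
    p=proj(S,np.array(P)); print(P,p,(p-[219,180])/.3+[400,0])
print(r.get_state()["tcp_pos"])
```

```text
(0.6704, 0.0355, 0.092) [248.6333 198.3734] [498.7775  61.2446]
(0.6074, 0.1266, 0.07) [244.4731 239.5912] [484.9104 198.6373]
(0.5165, 0.0645, 0.092) [305.2738 227.8373] [687.5793 159.4577]
(0.5807, -0.0253, 0.07) [305.2526 207.0068] [687.5086  90.0226]
[ 0.4766 -0.1547  0.245 ]
```

View pics/c3.png

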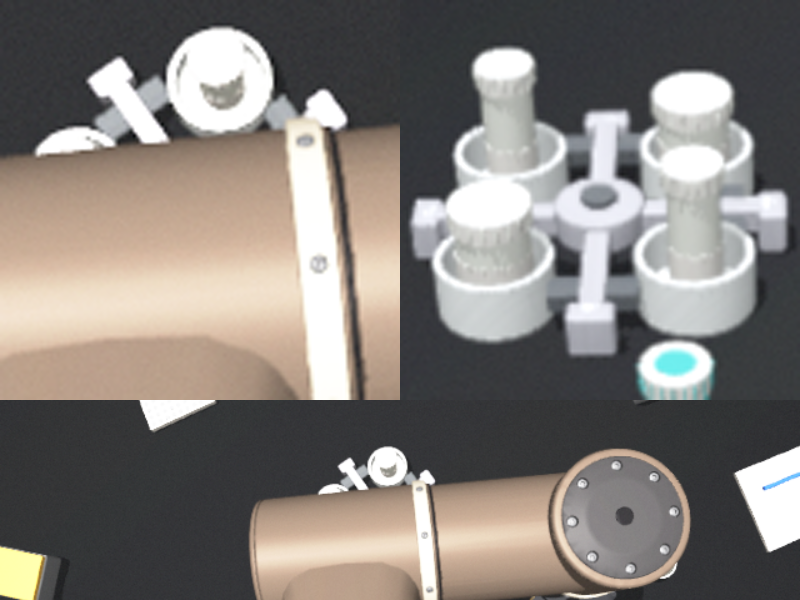

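The side view shows all four pots upright and seated. Lid tops in the crop are at (503,65), (490,203), (692,158) and (692,88), each within about 2 px of its predicted image position once scaled to camera pixels. The gripper is clear, so I hand in.

```bash
python3 -c "
from plant import r
print(r.close_job())"
```

```text
the job is handed in; nothing more can be done
None
```

All four pots are upright in the rotor buckets, wide opposite wide and narrow opposite narrow, and the job was handed in at about 29 s; no verdict came back, and the bottle and beaker were not touched.

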